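Touch in the scan markers

TASK

Before the bone is scanned, its three reference markers on the turntable have to be touched in: with closed fingertips, lightly press the cap of the round marker, then the square one, then the triangular one, each just until it has sunk about half of its short travel (it stays down), never ramming it hard onto its stop. Touch only: do not lift, shift or tip the markers, and leave the bone and everything else where it is.

Things in the scene. Friction and masses are not known exactly. Their poses are not given: they have to be found in the camera images.
- turntable: black round turntable, fixed to the table, 312 mm across, its flat top 50 mm above the table; origin on its axis at table height. A low black specimen stand (84 x 74 mm, top 31 mm above the turntable) is screwed to its middle, with the bone on it.
- marker_round: touch marker with a round cap, 40 mm across: a loose heavy dark steel foot 54 mm across and 30 mm high (about 0.5 kg) standing on the turntable, with an aluminium cap 8 mm thick on a short stem above it; origin at the centre of the foot's underside, z up. All three markers are alike but for the outline of the cap.
- top_round (a point): centre of the upper face of the round marker's cap, 52 mm above the foot's underside when the cap is up; it goes down with the cap
- cap_round (a joint): how far the round marker's cap has been pushed down, in m: 0 = up (start), 0.010 = on its stop. It starts to move at about 4 N, needs about 6 N near the stop, and stays where it is left when the finger is taken away; sunk by 3 mm or more it counts as touched.
- marker_square: touch marker with a square cap, 37 mm on a side: a loose heavy dark steel foot 54 mm across and 30 mm high (about 0.5 kg) standing on the turntable, with an aluminium cap 8 mm thick on a short stem above it; origin at the centre of the foot's underside, z up. All three markers are alike but for the outline of the cap.
- top_square (a point): centre of the upper face of the square marker's cap, 52 mm above the foot's underside when the cap is up; it goes down with the cap
- cap_square (a joint): how far the square marker's cap has been pushed down, in m: 0 = up (start), 0.010 = on its stop. It starts to move at about 4 N, needs about 6 N near the stop, and stays where it is left when the finger is taken away; sunk by 3 mm or more it counts as touched.
- marker_triangle: touch marker with a triangular cap with three equal sides of 52 mm (its corners 30 mm from the centre): a loose heavy dark steel foot 54 mm across and 30 mm high (about 0.5 kg) standing on the turntable, with an aluminium cap 8 mm thick on a short stem above it; origin at the centre of the foot's underside, z up. All three markers are alike but for the outline of the cap.
- top_triangle (a point): centre of the upper face of the triangular marker's cap, 52 mm above the foot's underside when the cap is up; it goes down with the cap
- cap_triangle (a joint): how far the triangular marker's cap has been pushed down, in m: 0 = up (start), 0.010 = on its stop. It starts to move at about 4 N, needs about 6 N near the stop, and stays where it is left when the finger is taken away; sunk by 3 mm or more it counts as touched.
- bone: small pale animal vertebra, about 65 x 70 x 23 mm, loose on the specimen stand in the middle of the turntable; to be left alone; origin at its underside
- ball: white 24 mm calibration ball on a 34 mm steel foot, 43 mm high, loose on the turntable between two markers; to be left alone; origin at its underside
- block: plain steel block 30 x 18 x 20 mm, loose on the turntable between two markers; to be left alone; origin at its underside
- bottle: clear closed bottle 52 mm across, 150 mm high, on the table to the left; to be left alone; origin at its underside
- dish: white ceramic bowl 100 mm across, 28 mm high, on the table to the left; to be left alone; origin at its underside
- jar: closed glass jar 60 mm across, 70 mm high, on the table to the right; to be left alone; origin at its underside
- longbone: pale animal long bone about 102 mm long, 22 mm high, lying on the table to the right; to be left alone; origin at its underside (on its lengthwise middle)
Not all that is in view belongs to the job. What is shaped like the marker_square but red or yellow is not meant.

How it is judged:
By the outcome, as a careful person would: the job done as asked, in the order asked, and still so for the second after the job is handed in, with the robot touching nothing.
It also fails if it takes over 37 s, if anything falls off the work surface, if the arm or the gripper's body presses on something with over 40 N, if the wrist force passes 120 N, or if a joint passes its speed limit or range.

ROBOT

A 6-joint arm with a two-finger parallel gripper is mounted at the origin on the work surface. World frame = base frame: x ahead of the robot, y to its left, z up, the work surface at z = 0. Lengths are in mm, angles in rad, forces in N, time in s.
With the tool pointing down it reaches from about 325 to 775 mm from the base axis. Payload 5.5 kg.
Tool frame: the origin (TCP) lies midway between the tips of the shut fingers; the grasp point (between the pads) lies 19 mm behind it (bot.pinch_z is the distance from the TCP to the grasp point, in mm); z points along the fingers, y is the direction in which the jaws open and shut (so a half turn about z gives the same grasp; the last joint's range is limited). The gripper opens to 85 mm and grips with 20 to 120 N. Pads are 22 mm wide; open, the fingers measure 114 mm over their backs; the gripper's body (76 mm by 85 mm) begins 54 mm behind the grasp point. The pads swing forward as they close: fully open they stand 13 mm farther back than shut.
Start: joints at [1.094, 0.091, 1.231, -0, 1.82, -0.057], TCP at [244.553, 547.915, 231.275] pointing down, gripper open.
Joint ranges: [-2.87, 2.87], [-0.86, 2.18], [0.17, 2.46], [-1.51, 4.65], [0.06, 2.69], [-2.65, 2.65]. Speed limits (rad/s): [2.57, 2.57, 3.01, 3.14, 3.14, 3.14].

INTERFACE

Orientations are given as a 3x3 rotation matrix whose columns are the frame's x, y, z axes.
In Python, from rig import bot gives the robot as it stands.
- The arm moves only by the tool jog_arm, never from a script. Its argument "moves" is a list that holds one entry, the list of rows, each a list of 5 numbers: the shift along the tool's x, y, z in mm, then the turn about the tool's z in degrees, then the closure, from -1 (fully open) to 1 (shut). In form: [[[x, y, z, twist, gripper], ...]]. A call has 1 to 20 rows; each row shifts and turns the pose as measured when the row begins, along the tool's axes as they then stand; what a row does not reach is not made up. A row lasts 1/10 s, in which the tool goes at most 50 mm and 8.59 degrees, less where a joint would pass 70% of its speed; a pose out of reach is approached as far as the arm can. A call is refused whole if a number of a shift passes 50 or a number of a turn 8.59, either way. A call with a gripper value outside its range is refused whole. The fingers move at their own pace and stop on an object; the grip force is fixed at half the most. Time passes only in rows, so rows that do not move let the fingers close. It gives the time, the measured TCP pose, the force and the opening at its end, in the units of the state.
- bot.read_state(): the state, without advancing time (a new reading comes with each control period).
- bot.camera(name): name is "scene" or "top" or "wrist"; returns the picture (400x640x3 uint8, red, green, blue); there is no depth.
- bot.calibration(name): a dict with "mtx" (3x3 intrinsics, pixels), "extrinsics" (4x4, takes a point from camera to world coordinates); the wrist camera has in their place "hand_eye" (4x4, takes a point from camera to tool coordinates, whose origin is the TCP and whose axes are the flange's). Camera axes: x right, y up, looking along -z (the intrinsics and any distortion apply to the point x, -y, -z); pixel columns grow to the right and rows downward; lengths in mm; the calibration is good to about 2 mm. A picture is of the moment at which its call begins: read the wrist's pose just before it. calibration takes no time and is no camera call.
- bot.finish_job(): hands the job in, once; it reports no verdict.
The state is a dict: "clock": time; "joints": joint angles; "qvel": joint speeds; "effort": joint torques, N m; "tcp_pos": TCP position; "ee_rot": TCP orientation; "force": force on the tool from outside, world axes, zero at the start; "wrist_torque": the same for the moment, N m; "gripper_width": finger opening in mm.
Only numpy, scipy, OpenCV 4.12 (cv2) and the standard library are available. Lean on these libraries where they do the work, as an engineer would, in place of code of your own. Each camera call takes 0.05 s, during which the arm holds its last target.

## Working session

There is one attempt and no reset: what is moved stays moved. The work goes in short steps, Python scripts to look and compute and a tool call to move; the robot and the scene stay as the last step left them, time stands still between calls to the robot, and variables do not carry over. Pictures are saved under pics/ and viewed, and the job is handed in when it is done.

Besides the shell and the picture viewer there is one more tool, called after "Request:" as a command line: name --argument value ..., lists and objects as JSON in quotes. jog_arm: Moves the arm, as the interface text tells. Its arguments: {"type":"object","properties":{"moves":{"type":"array","items":{"type":"array","items":{"type":"array","items":{"type":"number"}}}}},"required":["moves"]}

```bash
mkdir -p pics; ls; python3 - <<'E'
from rig import bot
import cv2,numpy as np
np.set_printoptions(precision=3,suppress=True)
for n in("scene","top","wrist"):
    s=bot.read_state()
    im=bot.camera(n); cv2.imwrite(f"pics/{n}0.png",im[:,:,::-1])
    print(n,{k:np.array(v) if not isinstance(v,str) else v for k,v in bot.calibration(n).items()})
print(s)
E
```

```text
pics
scene {'mtx': array([[389.08 ,   0.   , 318.125],
       [  0.   , 389.08 , 203.146],
       [  0.   ,   0.   ,   1.   ]]), 'extrinsics': array([[   0.608,   -0.449,    0.655, 1315.554],
       [   0.794,    0.351,   -0.497, -554.387],
       [  -0.007,    0.822,    0.57 ,  772.948],
       [   0.   ,    0.   ,    0.   ,    1.   ]])}
top {'mtx': array([[484.16 ,   0.   , 309.592],
       [  0.   , 484.16 , 203.979],
       [  0.   ,   0.   ,   1.   ]]), 'extrinsics': array([[  -0.021,    0.982,   -0.187,  346.586],
       [  -1.   ,   -0.017,    0.021,   26.356],
       [   0.017,    0.188,    0.982, 1267.367],
       [   0.   ,    0.   ,    0.   ,    1.   ]])}
wrist {'mtx': array([[275.558,   0.   , 319.4  ],
       [  0.   , 275.558, 194.62 ],
       [  0.   ,   0.   ,   1.   ]]), 'hand_eye': array([[  -0.001,    0.952,    0.307,   79.396],
       [   1.   ,    0.   ,    0.001,   -0.291],
       [   0.001,    0.307,   -0.952, -143.014],
       [   0.   ,    0.   ,    0.   ,    1.   ]])}
{'clock': 0.1, 'joints': array([ 1.094,  0.092,  1.232,  0.   ,  1.82 , -0.057]), 'qvel': array([ 0.   , -0.002, -0.003, -0.   ,  0.   ,  0.   ]), 'effort': array([  0.001, -46.022, -41.922,  -0.   ,   0.011,  -0.   ]), 'tcp_pos': array([244.444, 547.666, 230.22 ]), 'ee_rot': array([[-0.913,  0.408, -0.001],
       [ 0.408,  0.913, -0.002],
       [ 0.   , -0.002, -1.   ]]), 'force': array([0.337, 0.076, 0.08 ]), 'wrist_torque': array([ 0.024,  0.01 , -0.038]), 'gripper_width': 85.4651587568672}
```

View pics/scene0.png

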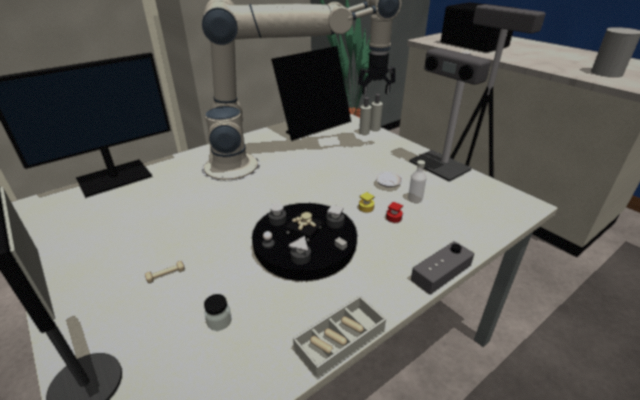

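View pics/top0.png

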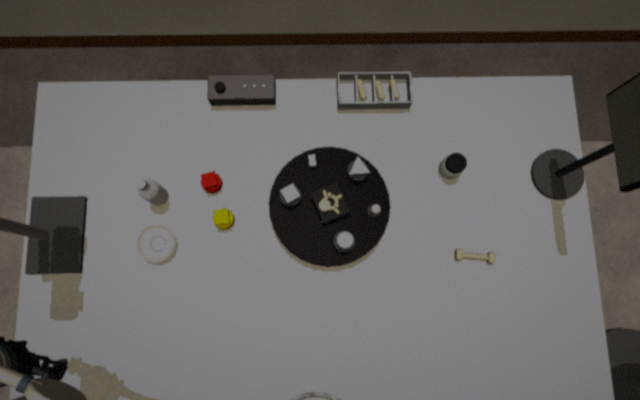

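View pics/wrist0.png

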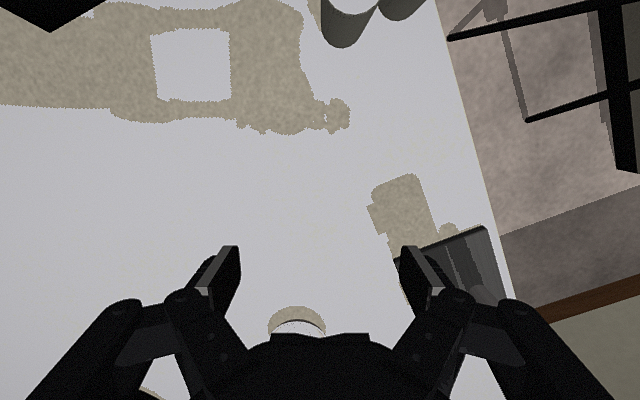

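The top view shows these candidates:
- **Square:** the grey cap on the turntable at (290,195). The red one at (211,182) and yellow one at (223,218) are decoys, and the block is at (312,160).
- **Round:** the cap at (344,241). The ball at (376,210) could be mistaken for it.
- **Triangle:** the cap at (358,168).

I choose the three grey caps on the turntable, and I'll measure them with a close crop.

```bash
cat >h.py <<'E'
import numpy as np,cv2
from rig import bot
np.set_printoptions(precision=2,suppress=True)
def ray(cal,T,u,v,z):
    K=np.array(cal["mtx"]);d=np.linalg.inv(K)@[u,v,1.];d=T[:3,:3]@np.array([d[0],-d[1],-d[2]])
    o=T[:3,3];return o+d*(z-o[2])/d[2]
def proj(cal,T,p):
    c=T[:3,:3].T@(np.array(p,float)-T[:3,3]);q=np.array(cal["mtx"])@[c[0],-c[1],-c[2]];return q[:2]/q[2]
def wristT(s,cal):
    T=np.eye(4);T[:3,:3]=s["ee_rot"];T[:3,3]=s["tcp_pos"];return T@np.array(cal["hand_eye"])
E
python3 - <<'E'
from h import *
for n,boxes in(("top",dict(round=(325,225,365,260),square=(272,178,308,212),tri=(340,148,376,184),ball=(365,200,388,222),block=(302,150,322,170))),("scene",dict(round=(262,200,292,230),square=(322,203,350,230),tri=(283,232,317,255)))):
    im=cv2.imread(f"pics/{n}0.png");g=cv2.cvtColor(im,cv2.COLOR_BGR2GRAY)
    c=bot.calibration(n);T=np.array(c["extrinsics"])
    for k,(x0,y0,x1,y1) in boxes.items():
        sub=g[y0:y1,x0:x1]
        th=110 if n=="top" else 110
        m=(sub>th).astype(np.uint8);nn,l,st,ce=cv2.connectedComponentsWithStats(m)
        i=1+np.argmax(st[1:,4]);u,v=ce[i]+[x0,y0]
        print(n,k,st[i],(u,v),ray(c,T,u,v,102), sub.max())
    if n=="top":
        d=(g<60).astype(np.uint8);d[:, :260]=0;d[:,400:]=0;d[:140]=0;d[275:]=0
        cs=max(cv2.findContours(d,0,2)[0],key=cv2.contourArea);e=cv2.fitEllipse(cv2.convexHull(cs));print(e,ray(c,T,*e[0],50))
        cv2.imwrite("pics/topcrop.png",cv2.resize(im[140:275,260:400],None,fx=4.2,fy=4.2,interpolation=2))
    else: cv2.imwrite("pics/scenecrop.png",cv2.resize(im[195:280,245:365],None,fx=6,fy=6,interpolation=2))
E
```

```text
top round [ 12   7  16  16 187] (np.float64(344.72727272727275), np.float64(239.40641711229947)) [479.92 -81.64 102.  ] 136
top square [  9   6  18  18 190] (np.float64(289.63157894736844), np.float64(192.6315789473684)) [597.92  50.11 102.  ] 137
top tri [  6   0  30  19 246] (np.float64(366.0853658536585), np.float64(153.35772357723576)) [ 695.33 -142.64  102.  ] 138
top ball [ 7  5  8  7 45] (np.float64(375.55555555555554), np.float64(208.06666666666666)) [ 555.65 -159.99  102.  ] 135
top block [ 7  5  7 10 60] (np.float64(311.8), np.float64(159.61666666666667)) [681.2   -6.23 102.  ] 136
((328.9077453613281, 206.41526794433594), (118.8923110961914, 119.95349884033203), 105.86180114746094) [571.36 -48.82  50.  ]
scene round [  0   0  30  17 302] (np.float64(273.47350993377484), np.float64(205.2185430463576)) [470.42 -82.13 102.  ] 182
scene square [  0   0  28  15 244] (np.float64(338.67622950819674), np.float64(207.81967213114754)) [601.34  63.73 102.  ] 182
scene tri [  7   5  18  13 139] (np.float64(299.7841726618705), np.float64(243.70503597122303)) [ 663.46 -121.58  102.  ] 179
```

View pics/topcrop.png

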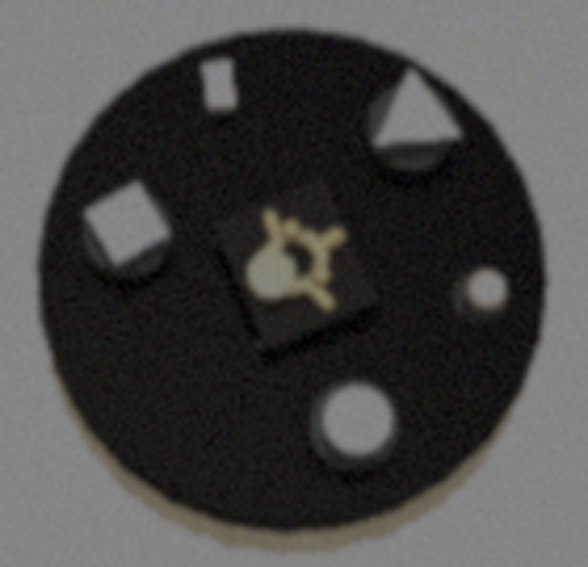

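View pics/scenecrop.png

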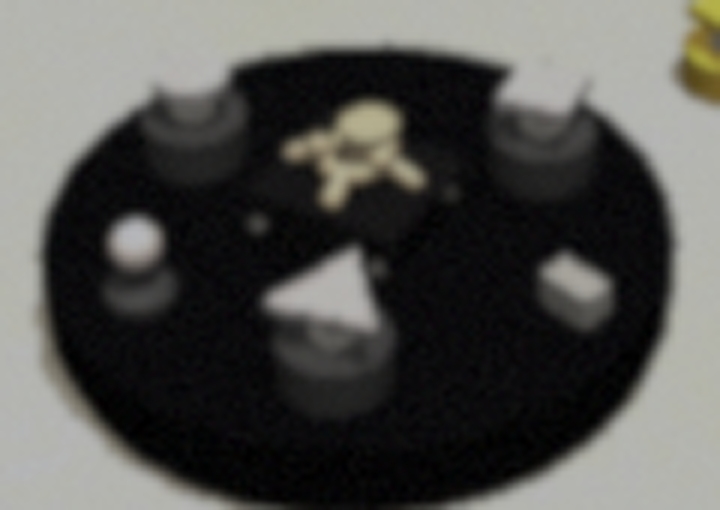

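```bash
python3 - <<'E'
from h import *
c=bot.calibration("top");T=np.array(c["extrinsics"])
P=[np.array([x,y])/4.2+[260,140] for x,y in((410,68),(463,133),(372,135))]
W=[ray(c,T,*p,102) for p in P];print(np.mean(W,0),[np.linalg.norm(W[i]-W[i-1]) for i in range(3)])
c=bot.calibration("wrist");s=bot.read_state();print(proj(c,wristT(s,c),s["tcp_pos"]),proj(c,wristT(s,c),np.array(s["tcp_pos"])-[0,0,128]))
R=np.array(s["ee_rot"]);print(R.T@(np.array([480,-82,230])-s["tcp_pos"]))
E
```

```text
[ 661.23 -123.01  102.  ] [np.float64(47.3849248846256), np.float64(50.26966428588917), np.float64(54.03133207569133)]
[320.22 249.05] [320.17 187.25]
[-471.76 -479.      1.07]
```

Request:
jog_arm --moves '[[[-33,-34,0,0,1],[-33,-34,0,0,1],[-33,-34,0,0,1],[-33,-34,0,0,1],[-33,-34,0,0,1],[-33,-34,0,0,1],[-33,-34,0,0,1],[-33,-34,0,0,1],[-33,-34,0,0,1],[-33,-34,0,0,1],[-33,-34,0,0,1],[-33,-34,0,0,1],[-33,-34,0,0,1],[-30,-30,0,0,1],[0,0,0,0,1],[0,0,0,0,1]]]'

```text
clock: 1.75
tcp_pos: [476.6, -94.8, 223.8]
ee_rot: [[-0.914, 0.405, -0.008], [0.405, 0.914, -0.009], [0.003, -0.011, -1.0]]
force: [0.0, -0.1, -0.5]
gripper_width: -0.1
```

```bash
python3 - <<'E'
from h import *
s=bot.read_state();im=bot.camera("wrist")[:,:,::-1];cv2.imwrite("pics/w1.png",im);np.savez("s1.npz",**{k:s[k] for k in("ee_rot","tcp_pos")})
c=bot.calibration("wrist");T=wristT(s,c)
for p in([480,-82,102],[598,50,102],[661,-123,102]):print(proj(c,T,p))
print(s["joints"],s["tcp_pos"])
E
```

```text
[334.39 187.44]
[493.57 237.5 ]
[361.86 333.35]
[-0.26 -0.21  1.54 -0.01  1.82 -1.42] [476.58 -94.81 223.8 ]
```

View pics/w1.png

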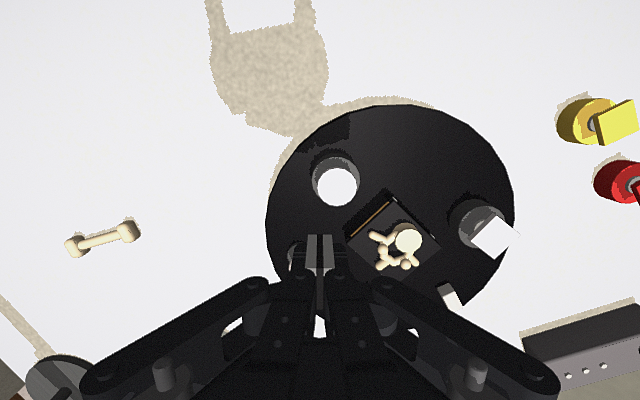

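```bash
python3 - <<'E'
from h import *
s=np.load("s1.npz");im=cv2.imread("pics/w1.png");g=cv2.cvtColor(im,6);c=bot.calibration("wrist");T=wristT(s,c)
for k,(x0,y0,x1,y1) in dict(round=(310,160,365,212),sq=(462,205,508,262)).items():
    m=(g[y0:y1,x0:x1]>225).astype(np.uint8);n,l,st,ce=cv2.connectedComponentsWithStats(m);i=1+np.argmax(st[1:,4]);u,v=ce[i]+[x0,y0]
    w=ray(c,T,u,v,102);R=s["ee_rot"];print(k,st[i],u,v,w,R.T@(w-s["tcp_pos"]))
E
```

```text
round [   8    8   39   38 1131] 336.5844385499558 186.552608311229 [480.03 -79.63 102.  ] [  2.57  16.59 121.63]
sq [  9  11  37  43 935] 492.7165775401069 237.39358288770052 [597.53  49.21 102.  ] [-52.68 181.97 119.65]
```

Request:
jog_arm --moves '[[[2,15,0,0,1],[0,0,40,0,1],[0,0,40,0,1],[0,0,20,0,1],[0,0,0,0,1],[0,0,0,0,1]]]'

```text
clock: 2.4
tcp_pos: [479.9, -73.1, 123.1]
ee_rot: [[-0.919, 0.395, -0.002], [0.395, 0.919, -0.009], [-0.001, -0.009, -1.0]]
force: [0.3, 0.1, 0.4]
gripper_width: 0.0
```

Request:
jog_arm --moves '[[[0,0,0,0,1]]]'

```text
clock: 2.5
tcp_pos: [480.2, -72.5, 124.4]
ee_rot: [[-0.919, 0.394, -0.001], [0.394, 0.919, -0.009], [-0.003, -0.008, -1.0]]
force: [0.5, -0.7, 0.4]
gripper_width: 0.1
```

Request:
jog_arm --moves '[[[-3,-7,0,0,1],[0,0,0,0,1],[0,0,0,0,1]]]'

```text
clock: 2.8
tcp_pos: [482.0, -80.9, 128.8]
ee_rot: [[-0.919, 0.393, 0.006], [0.393, 0.919, -0.01], [-0.009, -0.007, -1.0]]
force: [0.4, -0.4, -0.5]
gripper_width: 0.0
```

Request:
jog_arm --moves '[[[0,0,4,0,1]]]'

```text
clock: 2.9
tcp_pos: [482.6, -81.3, 126.0]
ee_rot: [[-0.919, 0.394, 0.008], [0.394, 0.919, -0.011], [-0.011, -0.007, -1.0]]
force: [0.5, -1.6, 0.0]
gripper_width: -0.3
```

Request:
jog_arm --moves '[[[0,0,4,0,1]]]'

```text
clock: 3.0
tcp_pos: [482.8, -81.5, 122.0]
ee_rot: [[-0.919, 0.394, 0.008], [0.394, 0.919, -0.011], [-0.012, -0.007, -1.0]]
force: [0.3, 0.2, -0.7]
gripper_width: -0.2
```

Request:
jog_arm --moves '[[[0,0,4,0,1],[0,0,4,0,1],[0,0,3,0,1]]]'

```text
clock: 3.3
tcp_pos: [482.6, -81.6, 109.2]
ee_rot: [[-0.919, 0.394, 0.007], [0.394, 0.919, -0.011], [-0.011, -0.007, -1.0]]
force: [0.2, -0.3, -0.7]
gripper_width: 0.4
```

Request:
jog_arm --moves '[[[0,0,2,0,1]]]'

```text
clock: 3.4
tcp_pos: [482.4, -81.5, 106.5]
ee_rot: [[-0.919, 0.394, 0.006], [0.394, 0.919, -0.01], [-0.01, -0.007, -1.0]]
force: [0.2, 0.1, 0.6]
gripper_width: 0.0
```

Request:
jog_arm --moves '[[[2,0,2,0,1]]]'

```text
clock: 3.5
tcp_pos: [480.5, -80.7, 104.1]
ee_rot: [[-0.919, 0.394, 0.006], [0.394, 0.919, -0.01], [-0.01, -0.007, -1.0]]
force: [0.3, -0.5, -0.7]
gripper_width: -0.3
```

Request:
jog_arm --moves '[[[0,0,1,0,1]]]'

```text
clock: 3.6
tcp_pos: [480.2, -80.6, 102.7]
ee_rot: [[-0.919, 0.394, 0.005], [0.394, 0.919, -0.01], [-0.009, -0.007, -1.0]]
force: [0.5, -0.2, -0.7]
gripper_width: -0.1
```

Request:
jog_arm --moves '[[[0,0,1,0,1]]]'

```text
clock: 3.7
tcp_pos: [480.2, -80.6, 101.9]
ee_rot: [[-0.919, 0.394, 0.006], [0.394, 0.919, -0.01], [-0.009, -0.007, -1.0]]
force: [-1.0, 0.6, 4.1]
gripper_width: -0.2
```

Request:
jog_arm --moves '[[[0,0,1,0,1],[0,0,1,0,1]]]'

```text
clock: 3.9
tcp_pos: [480.3, -80.6, 101.1]
ee_rot: [[-0.919, 0.394, 0.006], [0.394, 0.919, -0.011], [-0.01, -0.007, -1.0]]
force: [-2.8, 0.4, 3.5]
gripper_width: 0.2
```

Request:
jog_arm --moves '[[[0,0,1,0,1]]]'

```text
clock: 4.0
tcp_pos: [480.3, -80.6, 100.5]
ee_rot: [[-0.919, 0.394, 0.007], [0.394, 0.919, -0.011], [-0.01, -0.007, -1.0]]
force: [-2.9, 1.0, 3.9]
gripper_width: 0.0
```

Request:
jog_arm --moves '[[[0,0,1,0,1]]]'

```text
clock: 4.1
tcp_pos: [480.3, -80.6, 99.9]
ee_rot: [[-0.919, 0.394, 0.007], [0.394, 0.919, -0.011], [-0.011, -0.007, -1.0]]
force: [-2.5, 0.2, 3.7]
gripper_width: 0.2
```

Request:
jog_arm --moves '[[[0.3,0,1,0,1]]]'

```text
clock: 4.2
tcp_pos: [480.3, -80.6, 99.1]
ee_rot: [[-0.919, 0.394, 0.008], [0.394, 0.919, -0.011], [-0.011, -0.007, -1.0]]
force: [-1.8, 0.4, 4.4]
gripper_width: -0.1
```

Request:
jog_arm --moves '[[[0.3,0,1.3,0,1]]]'

```text
clock: 4.3
tcp_pos: [480.2, -80.6, 98.0]
ee_rot: [[-0.919, 0.394, 0.009], [0.394, 0.919, -0.011], [-0.012, -0.007, -1.0]]
force: [-1.9, -0.8, 3.8]
gripper_width: 0.1
```

Request:
jog_arm --moves '[[[0,0,1.3,0,1]]]'

```text
clock: 4.4
tcp_pos: [480.3, -80.6, 96.9]
ee_rot: [[-0.919, 0.394, 0.009], [0.394, 0.919, -0.011], [-0.013, -0.007, -1.0]]
force: [-1.9, -0.4, 5.3]
gripper_width: 0.1
```

Sunk about 5 mm with light force, so I'm retreating straight up.

Request:
jog_arm --moves '[[[0,0,-3,0,1],[0,0,-8,0,1],[0,0,-25,0,1],[0,0,-40,0,1],[0,0,-35,0,1],[0,0,-5,0,1]]]'

```text
clock: 5.0
tcp_pos: [478.0, -78.9, 213.0]
ee_rot: [[-0.919, 0.394, 0.002], [0.394, 0.919, -0.009], [-0.005, -0.008, -1.0]]
force: [0.7, -0.2, 1.0]
gripper_width: -0.2
```

```bash
cat >> h.py <<'E'
def snap(f,z=102,boxes=None):
    s=bot.read_state();im=bot.camera("wrist")[:,:,::-1];cv2.imwrite(f"pics/{f}.png",im)
    c=bot.calibration("wrist");T=wristT(s,c);np.savez(f+".npz",T=T,R=s["ee_rot"],p=s["tcp_pos"])
    print(s["tcp_pos"],np.array(s["joints"]),s["clock"])
    for p in([480,-81,102],[598,50,102],[661,-123,102]):print(proj(c,T,p),np.array(s["ee_rot"]).T@(np.array(p)-s["tcp_pos"]))
E
python3 -c 'from h import *;snap("w2")'
```

```text
[478.03 -78.92 213.01] [-0.23 -0.23  1.57 -0.01  1.8  -1.4 ] 5.0
[319.72 194.19] [ -2.04  -0.26 111.03]
[482.2  247.13] [-58.89 166.63 110.02]
[347.63 342.34] [-184.94   32.44  111.75]
```

View pics/w2.png

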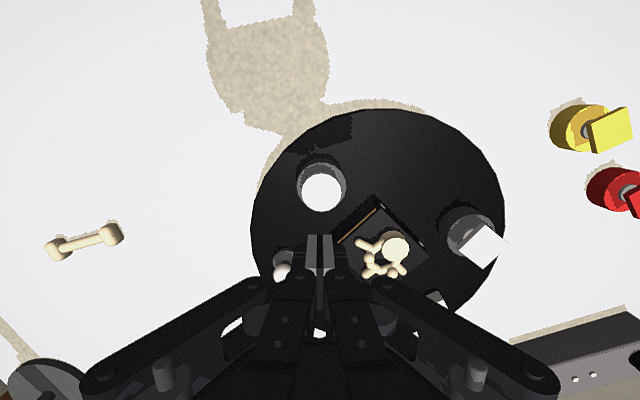

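The round cap, at (321,188), is in place. Next I move over the square, whose grey cap is at (480,246).

Request:
jog_arm --moves '[[[-14,40,0,0,1],[-14,40,0,0,1],[-14,40,0,0,1],[-14,36,0,0,1],[0,0,0,0,1],[0,0,0,0,1],[0,0,0,0,1]]]'

```text
clock: 5.75
tcp_pos: [592.8, 45.4, 200.4]
ee_rot: [[-0.918, 0.397, -0.011], [0.397, 0.918, -0.011], [0.006, -0.014, -1.0]]
force: [-0.7, -0.3, -0.2]
gripper_width: 0.0
```

```bash
python3 - <<'E'
from h import *;snap("w3")
E
```

```text
[592.81  45.43 200.39] [ 0.03  0.08  1.29 -0.01  1.78 -1.14] 5.75
[137.44 138.07] [  52.71 -159.41  101.01]
[328.29 199.96] [-3.55  7.66 98.27]
[202.29 311.41] [-130.08 -126.08   99.41]
```

View pics/w3.png

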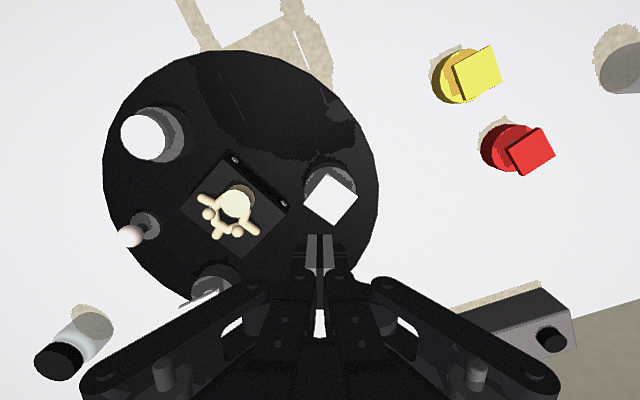

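Request:
jog_arm --moves '[[[-4,9,20,0,1],[0,0,30,0,1],[0,0,20,0,1],[0,0,0,0,1],[0,0,0,0,1]]]'

```text
clock: 6.3
tcp_pos: [597.9, 46.2, 132.3]
ee_rot: [[-0.915, 0.404, -0.005], [0.404, 0.915, -0.012], [0.0, -0.013, -1.0]]
force: [0.4, -0.5, -0.3]
gripper_width: 0.1
```

Request:
jog_arm --moves '[[[0,0,2,0,1]]]'

```text
clock: 6.4
tcp_pos: [598.1, 45.7, 131.9]
ee_rot: [[-0.915, 0.404, -0.003], [0.404, 0.915, -0.012], [-0.002, -0.012, -1.0]]
force: [-0.0, -0.8, -0.4]
gripper_width: 0.2
```

Request:
jog_arm --moves '[[[2,4,5,0,1],[0,0,6,0,1],[0,0,5,0,1],[0,0,3,0,1],[0,0,2,0,1]]]'

```text
clock: 6.9
tcp_pos: [599.3, 50.1, 113.2]
ee_rot: [[-0.914, 0.405, 0.003], [0.405, 0.914, -0.011], [-0.007, -0.009, -1.0]]
force: [-0.2, -0.0, -0.1]
gripper_width: -0.1
```

Request:
jog_arm --moves '[[[0,0,1,0,1]]]'

```text
clock: 7.0
tcp_pos: [599.2, 50.1, 111.7]
ee_rot: [[-0.914, 0.405, 0.003], [0.405, 0.914, -0.011], [-0.007, -0.009, -1.0]]
force: [0.7, -0.6, 0.3]
gripper_width: -0.2
```

Request:
jog_arm --moves '[[[1,-0.5,3,0,1],[0,0,3,0,1],[0,0,1,0,1]]]'

```text
clock: 7.3
tcp_pos: [598.0, 50.0, 104.1]
ee_rot: [[-0.914, 0.405, 0.002], [0.405, 0.914, -0.011], [-0.007, -0.009, -1.0]]
force: [0.6, 1.1, -0.6]
gripper_width: -0.1
```

Request:
jog_arm --moves '[[[0,0,1,0,1]]]'

```text
clock: 7.4
tcp_pos: [598.0, 49.9, 103.0]
ee_rot: [[-0.914, 0.405, 0.002], [0.405, 0.914, -0.011], [-0.007, -0.009, -1.0]]
force: [-0.3, -1.1, 0.2]
gripper_width: -0.2
```

Request:
jog_arm --moves '[[[0,0,1,0,1]]]'

```text
clock: 7.5
tcp_pos: [598.0, 49.9, 102.0]
ee_rot: [[-0.914, 0.405, 0.002], [0.405, 0.914, -0.011], [-0.007, -0.009, -1.0]]
force: [-1.3, 0.0, 3.2]
gripper_width: 0.1
```

Request:
jog_arm --moves '[[[0,0,1.2,0,1],[0,0,1.2,0,1],[0.2,0,1.2,0,1]]]'

```text
clock: 7.8
tcp_pos: [598.1, 50.0, 100.3]
ee_rot: [[-0.914, 0.405, 0.004], [0.405, 0.914, -0.011], [-0.008, -0.009, -1.0]]
force: [-1.9, -0.7, 4.7]
gripper_width: -0.3
```

Request:
jog_arm --moves '[[[0.2,0,1.2,0,1],[0.2,0,1.2,0,1]]]'

```text
clock: 8.0
tcp_pos: [598.1, 50.0, 98.7]
ee_rot: [[-0.914, 0.405, 0.006], [0.405, 0.914, -0.012], [-0.01, -0.008, -1.0]]
force: [-1.7, -0.6, 4.2]
gripper_width: 0.2
```

Request:
jog_arm --moves '[[[0.2,0,1.2,0,1]]]'

```text
clock: 8.1
tcp_pos: [598.1, 50.0, 97.8]
ee_rot: [[-0.914, 0.405, 0.006], [0.405, 0.914, -0.012], [-0.01, -0.008, -1.0]]
force: [-0.5, 0.1, 5.1]
gripper_width: -0.1
```

Request:
jog_arm --moves '[[[0,0,1.2,0,1]]]'

```text
clock: 8.2
tcp_pos: [598.1, 49.9, 96.7]
ee_rot: [[-0.914, 0.405, 0.007], [0.405, 0.914, -0.012], [-0.011, -0.008, -1.0]]
force: [-2.2, -0.7, 5.0]
gripper_width: -0.2
```

Request:
jog_arm --moves '[[[0,0,-3,0,1],[0,0,-8,0,1],[0,0,-25,0,1],[0,0,-40,0,1],[0,0,-35,0,1],[0,0,-5,0,1],[-30,-31,0,0,1],[-30,-31,0,0,1],[-30,-31,0,0,1],[-30,-31,0,0,1],[0,0,0,0,1],[0,0,0,0,1],[0,0,0,0,1]]]'

```text
clock: 9.5
tcp_pos: [658.2, -113.7, 210.9]
ee_rot: [[-0.916, 0.401, -0.003], [0.401, 0.916, -0.009], [-0.0, -0.009, -1.0]]
force: [0.1, 0.7, 0.3]
gripper_width: -0.3
```

```bash
python3 - <<'E'
from h import *;snap("w4")
E
```

```text
[ 658.24 -113.68  210.93] [-0.22  0.28  1.06 -0.01  1.81 -1.38] 9.5
[266.96 -27.7 ] [176.44 -40.48 109.23]
[474.78  52.55] [120.84 126.83 107.69]
[313.36 198.96] [ -6.22  -6.41 108.99]
```

View pics/w4.png

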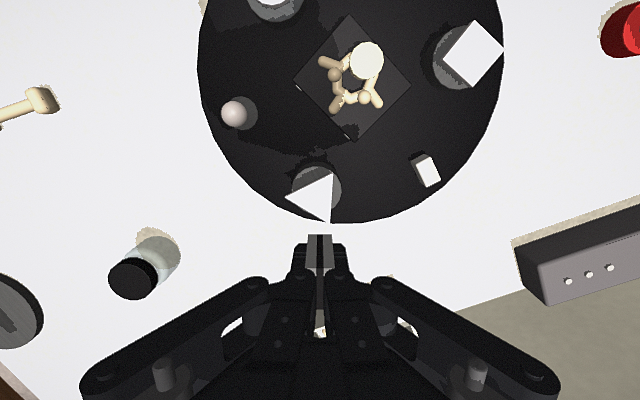

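```bash
python3 - <<'E'
from h import *
d=np.load("w4.npz");c=bot.calibration("wrist");g=cv2.imread("pics/w4.png",0)
m=np.zeros_like(g);m[165:226,280:337]=(g[165:226,280:337]>225)
cs=max(cv2.findContours(m,0,2)[0],key=cv2.contourArea);a,t=cv2.minEnclosingTriangle(cs);t=t[:,0]
W=np.array([ray(c,d["T"],*p,102) for p in t]);w=W.mean(0);print(t,W,w,[np.linalg.norm(W[i]-W[i-1]) for i in range(3)],d["R"].T@(w-d["p"]))
E
```

```text
[[240.56 225.  ]
 [336.08 225.  ]
 [331.44 167.  ]] [[ 657.12 -200.95  102.  ]
 [ 695.01 -113.41  102.  ]
 [ 639.03  -94.77  102.  ]] [ 663.72 -136.37  102.  ] [np.float64(107.70799004742902), np.float64(95.39149056670108), np.float64(59.001005202427656)] [-14.07 -17.57 109.1 ]
```

The mask ran into the white table, so I'll read the corners from a crop instead.

```bash
python3 - <<'E'
from h import *
im=cv2.imread("pics/w4.png");cv2.imwrite("pics/w4c.png",cv2.resize(im[160:235,275:345],None,fx=8,fy=8,interpolation=0))
d=np.load("w4.npz");c=bot.calibration("wrist")
W=np.array([ray(c,d["T"],*p,102) for p in((334,172),(285,197.5),(330,222.5))]);w=W.mean(0);print(w,[np.linalg.norm(W[i]-W[i-1]) for i in range(3)],d["R"].T@(w-d["p"]))
E
```

```text
[ 661.08 -119.95  102.  ] [np.float64(51.417894501445645), np.float64(53.25754395130583), np.float64(50.88014362139043)] [ -5.06  -3.58 108.97]
```

View pics/w4c.png

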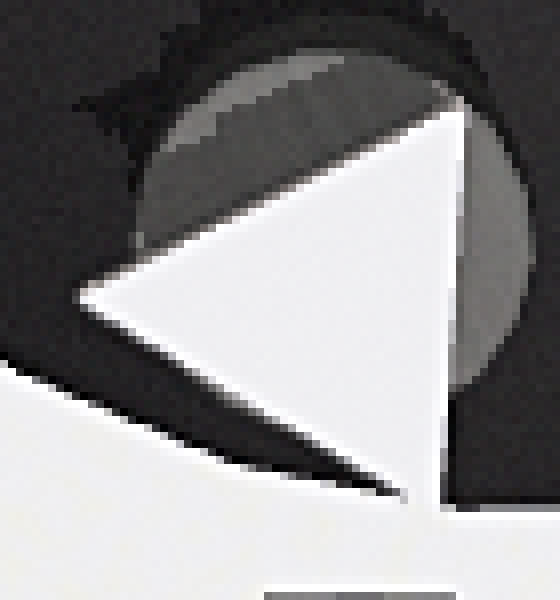

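The crop puts the corners at about (333,172), (285,197) and (329,223). The sides come out at 51–53 mm and the centre at about (661,-121). I'm descending now.

Request:
jog_arm --moves '[[[-5,-4,20,0,1],[0,0,30,0,1],[0,0,25,0,1],[0,0,0,0,1],[0,0,0,0,1],[0,0,1,0,1]]]'

```text
clock: 10.15
tcp_pos: [661.5, -111.8, 138.1]
ee_rot: [[-0.92, 0.391, 0.003], [0.391, 0.92, -0.009], [-0.006, -0.007, -1.0]]
force: [0.9, 1.0, 0.9]
gripper_width: 0.4
```

Request:
jog_arm --moves '[[[0,0,3,0,1]]]'

```text
clock: 10.25
tcp_pos: [662.2, -111.5, 137.2]
ee_rot: [[-0.92, 0.391, 0.006], [0.391, 0.92, -0.009], [-0.009, -0.006, -1.0]]
force: [0.8, -0.4, 0.7]
gripper_width: -0.3
```

Request:
jog_arm --moves '[[[-3,-9,5,0,1],[0,0,6,0,1],[0,0,5,0,1],[0,0,4,0,1],[0,0,2,0,1]]]'

```text
clock: 10.75
tcp_pos: [662.6, -122.7, 116.3]
ee_rot: [[-0.92, 0.391, 0.011], [0.391, 0.92, -0.01], [-0.014, -0.005, -1.0]]
force: [0.2, 0.4, -0.6]
gripper_width: 0.2
```

Request:
jog_arm --moves '[[[0,0,2,0,1]]]'

```text
clock: 10.85
tcp_pos: [662.5, -122.7, 113.9]
ee_rot: [[-0.92, 0.392, 0.01], [0.391, 0.92, -0.01], [-0.013, -0.005, -1.0]]
force: [0.6, 0.2, 0.0]
gripper_width: 0.1
```

Correction in world axes is (-1.5,+1.5), which is tool (2,0.8).

Request:
jog_arm --moves '[[[2,0.8,3,0,1],[0,0,3,0,1],[0,0,2,0,1]]]'

```text
clock: 11.15
tcp_pos: [660.9, -120.9, 105.1]
ee_rot: [[-0.92, 0.391, 0.01], [0.391, 0.92, -0.01], [-0.013, -0.005, -1.0]]
force: [0.6, 0.6, -0.2]
gripper_width: -0.2
```

Request:
jog_arm --moves '[[[0,0,1,0,1]]]'

```text
clock: 11.25
tcp_pos: [660.8, -120.9, 103.7]
ee_rot: [[-0.92, 0.391, 0.01], [0.391, 0.92, -0.01], [-0.013, -0.005, -1.0]]
force: [0.5, 1.1, 0.3]
gripper_width: 0.2
```

Request:
jog_arm --moves '[[[0,0,1,0,1]]]'

```text
clock: 11.35
tcp_pos: [660.8, -120.9, 102.7]
ee_rot: [[-0.92, 0.391, 0.01], [0.391, 0.92, -0.01], [-0.013, -0.005, -1.0]]
force: [0.1, -0.3, -0.4]
gripper_width: 0.1
```

Request:
jog_arm --moves '[[[0,0,1.2,0,1],[0,0,1.2,0,1]]]'

```text
clock: 11.55
tcp_pos: [661.0, -120.8, 101.5]
ee_rot: [[-0.92, 0.391, 0.01], [0.391, 0.92, -0.01], [-0.014, -0.005, -1.0]]
force: [-2.0, 0.6, 4.4]
gripper_width: -0.2
```

Request:
jog_arm --moves '[[[0.2,0,1.2,0,1],[0.2,0,1.2,0,1]]]'

```text
clock: 11.75
tcp_pos: [660.9, -120.8, 100.5]
ee_rot: [[-0.92, 0.391, 0.012], [0.391, 0.92, -0.011], [-0.015, -0.005, -1.0]]
force: [-1.1, 0.8, 3.8]
gripper_width: -0.4
```

Request:
jog_arm --moves '[[[0.2,0,1.2,0,1]]]'

```text
clock: 11.85
tcp_pos: [660.9, -120.8, 99.8]
ee_rot: [[-0.92, 0.391, 0.013], [0.391, 0.92, -0.011], [-0.016, -0.005, -1.0]]
force: [-0.6, 0.1, 2.7]
gripper_width: 0.1
```

Request:
jog_arm --moves '[[[0.1,0,1.2,0,1],[0.1,0,1.2,0,1]]]'

```text
clock: 12.05
tcp_pos: [660.9, -120.8, 97.9]
ee_rot: [[-0.92, 0.391, 0.014], [0.391, 0.92, -0.011], [-0.017, -0.005, -1.0]]
force: [-2.1, 0.5, 5.0]
gripper_width: 0.4
```

Request:
jog_arm --moves '[[[0,0,1.2,0,1]]]'

```text
clock: 12.15
tcp_pos: [660.9, -120.8, 96.8]
ee_rot: [[-0.92, 0.391, 0.014], [0.391, 0.92, -0.011], [-0.017, -0.005, -1.0]]
force: [-2.7, 0.5, 5.0]
gripper_width: 0.0
```

Request:
jog_arm --moves '[[[0,0,-3,0,1],[0,0,-8,0,1],[0,0,-25,0,1],[0,0,-40,0,1],[0,0,-40,0,1],[0,0,-20,0,1],[30,32,-5,0,1],[30,32,-5,0,1],[30,32,-5,0,1],[30,32,-5,0,1],[30,32,-5,0,1],[30,32,-5,0,1],[30,32,-5,0,1],[0,0,0,0,1],[0,0,0,0,1],[0,0,0,0,1]]]'

```text
clock: 13.75
tcp_pos: [550.0, 178.7, 266.2]
ee_rot: [[-0.919, 0.394, 0.008], [0.394, 0.919, -0.008], [-0.011, -0.004, -1.0]]
force: [-0.4, 0.5, -0.1]
gripper_width: 0.2
```

```bash
python3 - <<'E'
from h import *
a=bot.camera("top")[:,:,::-1];b=bot.camera("scene")[:,:,::-1]
cv2.imwrite("pics/topB.png",a);cv2.imwrite("pics/sceneB.png",b)
f=lambda i,y0,y1,x0,x1,k:cv2.resize(i[y0:y1,x0:x1],None,fx=k,fy=k,interpolation=2)
o=cv2.imread("pics/top0.png");os=cv2.imread("pics/scene0.png")
A=np.hstack([f(o,140,275,260,400,2.8),f(a,140,275,260,400,2.8)]);B=np.hstack([f(os,190,280,245,365,3.26),f(b,190,280,245,365,3.26)])
w=min(A.shape[1],B.shape[1]);M=np.vstack([A[:,:w],B[:,:w]])
M=M[:600];cv2.imwrite("pics/cmp.png",np.clip(M*1.3,0,255).astype(np.uint8));print(M.shape)
c=bot.calibration("top");T=np.array(c["extrinsics"])
for k,(x0,y0,x1,y1) in dict(round=(325,225,365,260),square=(272,178,308,212),tri=(340,154,371,184),ball=(365,200,388,222),block=(302,150,322,170)).items():
  for n,im,z in(("0",o,102),("B",a,97)):
    g=cv2.cvtColor(np.ascontiguousarray(im),6)[y0:y1,x0:x1]
    n_,l,st,ce=cv2.connectedComponentsWithStats((g>105).astype(np.uint8));i=1+np.argmax(st[1:,4]);print(k,n,ce[i]+[x0,y0],st[i][4],ray(c,T,*(ce[i]+[x0,y0]),z))
print(bot.read_state()["force"],bot.read_state()["clock"])
E
```

```text
(600, 782, 3)
round 0 [344.71 239.43] 196 [479.86 -81.61 102.  ]
round B [344.4 239.7] 201 [479.78 -81.29  97.  ]
square 0 [289.78 192.6 ] 201 [598.    49.74 102.  ]
square B [289.82 193.17] 204 [597.62  49.77  97.  ]
tri 0 [358.62 167.02] 172 [ 660.28 -122.48  102.  ]
tri B [358.51 167.51] 177 [ 660.35 -122.82   97.  ]
ball 0 [375.57 208.33] 49 [ 555. -160.  102.]
ball B [375.53 208.43] 51 [ 555.64 -160.68   97.  ]
block 0 [311.71 159.6 ] 62 [681.26  -6.01 102.  ]
block B [311.69 159.65] 65 [682.57  -6.1   97.  ]
[ 0.18 -0.04 -0.67] 13.85
```

View pics/cmp.png

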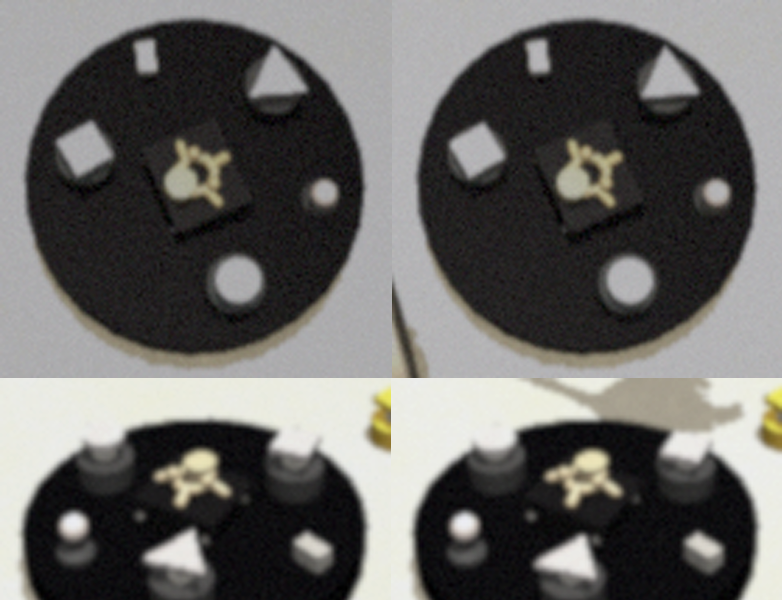

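The before and after views show all three caps lower. The markers, ball, block and bone have not moved: centroids shifted by 0.6 px or less, as expected from the caps sinking. The arm is clear, so I'm handing in.

```bash
python3 -c 'from rig import bot;s=bot.read_state();print(s["qvel"]);print(bot.finish_job())'
```

```text
[-0.00691435 -0.00057782  0.00212264  0.00034745  0.00167115  0.00197489]
the job is handed in; nothing more can be done
None
```

I pressed the round, then the square, then the triangular cap with closed fingertips, and handed the job in at about 13.9 s of the allowed 37 s.

- **Depth:** the fingertip met each cap at about 102 mm and stopped at about 97 mm. Each cap should therefore be about 5 mm down, half of its travel. That depth comes from the fingertip height; I did not measure the caps directly.
- **Force:** the highest vertical force I read was about 5.3 N. Sideways force reached up to 3 N, but the fingertip position stayed steady while pressing.
- **Nothing shifted:** the before and after top and scene views show the caps lower. Markers, ball and block stayed within about 0.6 px in the top view. The bone looks unmoved by eye; I did not measure it. I did not compare the things on the table (bottle, dish, jar, long bone).
- **Arm at hand-in:** clear of everything, with the force reading close to zero.
- **Disagreements:** the top and wrist cameras differed by 2–3 mm in y on the round and triangular caps, so I aimed between them. My first mask of the triangle merged with the white table, so I read its corners from a close crop instead.

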